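# Let a banded card pack out of the spring ejector

## Robot

A 6-joint arm with a two-finger parallel gripper is mounted at the origin on a cart in front of the work surface, level with it; the furniture and walls round the work are solid. World frame = base frame: x ahead of the robot, y to its left, z up, the work surface at z = 0. Lengths are in mm, angles in rad, forces in N, time in s.
With the tool pointing down it reaches from about 400 to 825 mm from the base axis. Payload 7 kg.
Tool frame: the origin (TCP) lies at the very end of the fingers, on their centre line; the grasp point (between the pads) lies 19 mm behind it; z points along the fingers, y is the direction in which the jaws open and shut (so a half turn about z gives the same grasp; the last joint's range is limited). The gripper opens to 88 mm and grips with 3 to 60 N. Pads are 19 mm wide; open, the fingers measure 130 mm over their backs; the gripper's body (78 mm by 193 mm) begins 47 mm behind the grasp point.
Start: joints at [1.454, 0.359, 0.012, 0, -1.224, -0.288], TCP at [265.845, 620.421, 226.561] pointing down, gripper open.
Joint ranges: [-3.07, 3.07], [-1.43, 2.12], [-1.02, 1.25], [-3.03, 1.67], [-3.05, -0], [-3.03, 3.03]. Speed limits (rad/s): [2.39, 2.39, 3.01, 3.14, 3.14, 3.14].

## Interface

Orientations are given as a unit quaternion [x, y, z, w].
In Python, from plant import bot gives the robot as it stands. Calls block until the motion is done:
- bot.move_ptp(position, orientation): joint-space move of the TCP to a pose.
- bot.line_to(position, velocity=150, ori=None): straight line of the TCP; ori=None keeps the orientation; velocity is the mean speed in mm/s.
- bot.move_joints(angles): joint-space move.
- bot.move_gripper(opening, force=None): finger opening in mm; force is the grip in N (None keeps the last); returns when the fingers have stopped.
- bot.pause(seconds).
- bot.solve_ik(position, orientation): joint angles nearest the present ones, or None.
- bot.read_state(): the state.
- bot.camera(name): name is "scene" or "top" or "wrist"; returns the picture (400x640x3 uint8, red, green, blue); there is no depth.
- bot.get_calibration(name): a dict with "fx", "fy", "cx", "cy" (pixels), "view" (4x4, takes a point from world to camera coordinates); the wrist camera has in their place "T_tool_cam" (4x4, takes a point from camera to tool coordinates, whose origin is the TCP and whose axes are the flange's). Camera axes: x right, y up, looking along -z (the intrinsics and any distortion apply to the point x, -y, -z); pixel columns grow to the right and rows downward; lengths in mm; the calibration is good to about 2 mm. A picture is of the moment at which its call begins: read the wrist's pose just before it. get_calibration takes no time and is no camera call.
A pose or a line that the arm cannot do raises bot.Unreachable and nothing moves.
- bot.close_job(): hands the job in, once; it reports no verdict.
The state is a dict: "t": time; "joint_pos": joint angles; "qvel": joint speeds; "tau": joint torques, N m; "tcp_pos": TCP position; "eef_rot": TCP orientation; "contact_force": force on the tool from outside, world axes, zero at the start; "moment": the same for the moment, N m; "width": finger opening in mm.
Only numpy, scipy, OpenCV 4.12 (cv2) and the standard library are available. Lean on these libraries where they do the work, as an engineer would, in place of code of your own. Each camera call takes 0.05 s, during which the arm holds its last target. There are 200 camera calls.

## Task

Release the banded pack of cards from the blue spring ejector: press the red thumb bar down with one fingertip while the other finger stands close in front of the pack, so that the pack pops out against that finger and is stopped within about 4 cm instead of shooting away. Then draw straight back gently without rising, letting the spring push the pack after the finger to the end of the stroke, and come clear so that the steel latch drops home behind the pack, which lies flat and square on the delivery ledge. Do not pinch or lift the pack, never let it shoot out or run off the ledge, and leave the second pack, the brass weight, the blue marker and the eraser where they are.

Things in the scene. Friction and masses are not known exactly. Their poses are not given: they have to be found in the camera images.
- ejector: Fixed spring ejector for card packs: blue base 272 x 134 mm. Origin on the bench under the middle of the latched pack's front face; x points back to the two spring barrels (to x = 178 mm, at most 54 mm high), y to the thumb bar's side, z up. The pack slides out along -x. Cradle walls 52 mm above the bench at y = +-46.5 mm, x = 0 to 82 mm. Mm below are in this frame unless said otherwise.
- ledge (a point): Centre of the open steel delivery ledge, 26 mm above the bench, at x = -49, y = 0. The ledge runs from x = -98 to 0 mm between low rails (6 mm high) at y = +-46.5 mm and is open at its front edge.
- thumb_bar (a point): Middle of the upper face of the red ribbed thumb bar, which moves with the latch. Bar 73 mm long (x = -83 to -10) and 26 mm wide. At rest this point is at x = -46, y = 85.5, z = 53.5; pressed to its stop at about y = 97, z = 37. Press straight down at about y = 91, anywhere along its length; a fingertip may slide along it.
- nose (a point): Middle of the latch's brass roller nose (8 mm thick, 10 mm tall), which stands in front of the pack's corner and swings sideways (+y) off the pack as the bar is pressed. At rest this point is at x = -4, y = 39, z = 51; the steel arm over it reaches y = 35 and z = 61. The latch's shaft runs along x at y = 55, 20 mm above the bench, in bearings 27 mm high at x = -95 to -85 and 5 to 15.
- latch (a joint): Angle of the latch rocker (rad): 0 = roller nose in front of the pack (behind it once the pack is out), 0.44 = bar pressed to its stop. The pack is let go at about 0.2 to 0.3. Pressing takes 1 to 4 N, and more only at the stop; the latch springs back when let go. Let go early, the nose rubs on the pack's side and may hold it.
- spring_plate (a joint): Travel of the plate that pushes the pack out (m): 0 = pack latched, 0.068 = end of its stroke. It pushes with about 5 N at first and 3 N at the end, so an unchecked pack shoots off the ledge at about 1 m/s.
- card_pack: Pack of white cards with a brown band, in the ejector: 56 (x) x 86 (y) x 33 (z) mm, 0.10 to 0.18 kg, loose. Origin at the centre of its underside: at x = 28, y = 0, z = 26 while latched, x = -40 at the end of the stroke. The face to stop is the long one towards -x, 26 to 59 mm above the bench, anywhere between y = -35 and 25. A finger raised while the spring presses the pack on it drags the pack up.
- next_pack: Thinner banded pack of cards waiting beside the ejector, 56 x 86 x 23 mm, origin at the centre of its underside. Leave alone.
- check_weight: Brass check weight, 29 mm wide and 46 mm tall, origin at the centre of its foot. Leave alone.
- blue_marker: White marker with a blue cap, lying, 18 x 135 x 20 mm (its length along its own y), origin at the centre of its underside. Leave alone.
- eraser: Blue and white eraser, 23 x 55 x 15 mm, origin at the centre of its underside. Leave alone.
Mind the look-alikes: they are no part of the job. What is shaped like the card_pack but green or orange is not meant.

How it is judged:
By the outcome, as a careful person would: the job done as asked, in the order asked, and still so for the second after the job is handed in, with the robot touching nothing.
It also fails if it takes over 35 s, if anything falls off the work surface, if the arm or the gripper's body presses on something with over 40 N, if the wrist force passes 120 N, or if a joint passes its speed limit or range.

## Working session

There is one attempt and no reset: what is moved stays moved. The work goes in short steps, each a Python script; the robot and the scene stay as the last script left them, time stands still between calls to the robot, and variables do not carry over. Pictures are saved under pics/ and viewed, on a budget of 10 in all, crops included, one or two more only if the job needs it, and the job is handed in when it is done.

```bash
ls; mkdir -p pics; python3 - <<'E'
from plant import bot
import cv2
for n in("scene","top"):
    cv2.imwrite(f"pics/{n}0.png",bot.camera(n)[:,:,::-1]); c=bot.get_calibration(n); print(n,c)
print(bot.get_calibration("wrist")); print(bot.read_state())
E
```

```text
pics
scene {'fx': 497.3950775250426, 'fy': 497.3950775250426, 'cx': 308.66001963358605, 'cy': 199.77235328738251, 'view': array([[ 6.14257283e-01, -7.89094889e-01,  4.15277585e-03,
        -3.47172489e+02],
       [ 5.73885943e-01,  4.50331292e-01,  6.84000477e-01,
        -3.52466569e+02],
       [-5.41611406e-01, -4.17769055e-01,  7.29469740e-01,
        -8.91907174e+02],
       [ 0.00000000e+00,  0.00000000e+00,  0.00000000e+00,
         1.00000000e+00]])}
top {'fx': 509.2180329893074, 'fy': 509.2180329893074, 'cx': 314.2495510445696, 'cy': 193.8571351092598, 'view': array([[ 6.28423133e-03, -9.99772873e-01, -2.03644702e-02,
         1.03691802e+01],
       [ 9.88047111e-01,  3.07120905e-03,  1.54121619e-01,
        -5.34677220e+02],
       [-1.54024070e-01, -2.10895919e-02,  9.87841999e-01,
        -1.11403597e+03],
       [ 0.00000000e+00,  0.00000000e+00,  0.00000000e+00,
         1.00000000e+00]])}
{'fx': 321.14529167417453, 'fy': 321.14529167417453, 'cx': 324.1870844937705, 'cy': 198.2685322684229, 'T_tool_cam': array([[-7.12403617e-04,  9.59458830e-01,  2.81847914e-01,
     
[... 247 characters left out ...]
0,
         1.00000000e+00]])}
{'t': 0.1, 'joint_pos': array([ 1.45407777e+00,  3.59298605e-01,  1.11962997e-02, -3.76165030e-04,
       -1.22403781e+00, -2.88070593e-01]), 'qvel': array([-0.00027478, -0.0024114 ,  0.0017362 ,  0.00110027,  0.00125314,
        0.00102606]), 'tau': array([-1.74540037e-03, -5.84160948e+01,  2.93748629e+01,  7.01556712e+00,
        1.01400545e-02, -5.88023181e-05]), 'tcp_pos': array([265.68382166, 620.07372287, 225.73487549]), 'eef_rot': array([ 9.79574928e-01, -2.01078286e-01, -1.18701458e-04,  6.84560039e-04]), 'contact_force': array([ 0.1228827 ,  0.52612795, -0.48384537]), 'moment': array([ 0.01848406,  0.01939679, -0.0195846 ]), 'width': 87.42196052633521}
```

View pics/scene0.png

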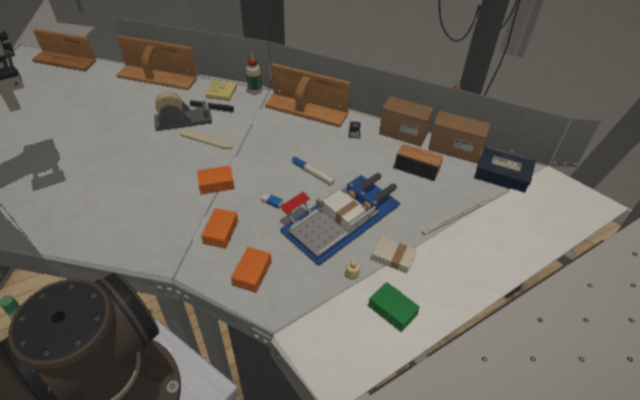

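View pics/top0.png

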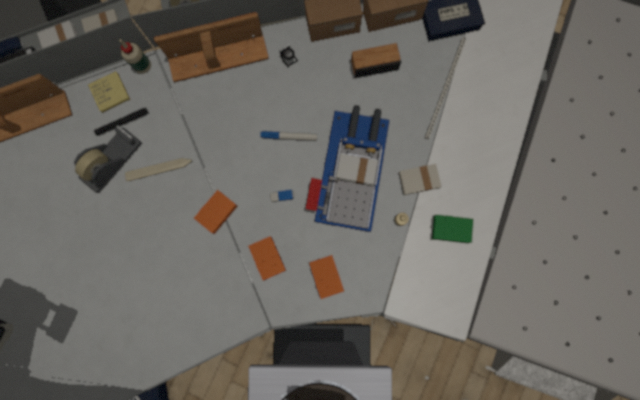

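The scene view shows the blue ejector around (340,218). In the top view it is around (352,170), with the red bar at (314,195) and the open ledge towards the robot. I'll enlarge both.

```bash
python3 - <<'E'
import cv2,numpy as np
a=cv2.imread("pics/top0.png")[100:240,295:400]; b=cv2.imread("pics/scene0.png")[170:265,275:405]
a=cv2.resize(a,None,fx=4,fy=4,interpolation=2); b=cv2.resize(b,None,fx=2.9,fy=2.9,interpolation=2)
c=np.zeros((560,800,3),np.uint8); c[:560,:420]=a; c[:b.shape[0],422:422+b.shape[1]]=b[:,:378]
c=cv2.convertScaleAbs(c,alpha=1.6)
cv2.imwrite("pics/crop.png",c)
E
```

```text
(no output)
```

View pics/crop.png

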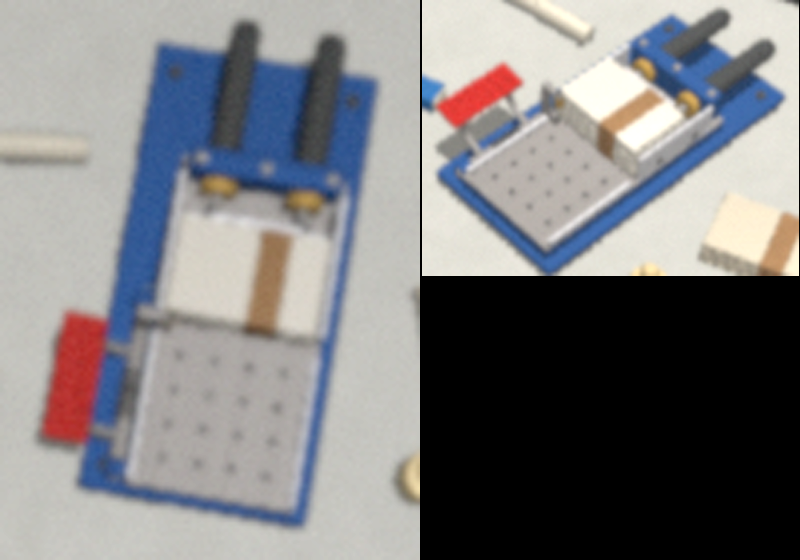

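The crops show the bar corners, base corners, pack top and ledge front clearly. Next I fit the ejector's pose to both views, and triangulate the bar and ledge freely as a check on height.

```bash
cat > h.py <<'E'
from plant import bot
import numpy as np
from scipy.optimize import least_squares
def K(n):
    c=bot.get_calibration(n); return c,c['view']
def proj(c,V,P):
    p=np.atleast_2d(P)@V[:3,:3].T+V[:3,3]
    return np.c_[c['cx']+c['fx']*p[:,0]/-p[:,2], c['cy']-c['fy']*p[:,1]/-p[:,2]]
def tri(obs):  # list of (c,V,uv)
    f=lambda P:np.concatenate([proj(c,V,P)[0]-uv for c,V,uv in obs])
    r=least_squares(f,[600,0,30]); return r.x,np.abs(r.fun).max()
E
cat > fit.py <<'E'
from h import *
T,S=K('top'),K('scene')
t=lambda u,v:np.array([295+(u+.5)/4-.5,100+(v+.5)/4-.5]); s=lambda u,v:np.array([275+(u-422+.5)/2.9-.5,170+(v+.5)/2.9-.5])
pts=[((-10,98.5,53.5),t(70,312),s(505,64)),((-10,72.5,53.5),t(107,320),s(523,85)),((-83,98.5,53.5),t(42,437),s(438,97)),((-83,72.5,53.5),t(88,444),s(459,124)),
((-98,46.5,26),t(130,478),s(458,173)),((-98,-46.5,26),t(295,510),s(550,248)),
((0,-43,59),t(318,335),None),((56,-43,59),t(330,237),None),((56,43,59),t(178,213),None)]
base=[(1,1,t(160,43),s(672,15)),(1,-1,t(378,80),s(783,97)),(0,-1,t(302,525),s(550,272)),(0,1,t(80,486),s(440,177))]
def W(q,P):
    c,s_=np.cos(q[2]),np.sin(q[2]); P=np.atleast_2d(P); return np.c_[q[0]+c*P[:,0]-s_*P[:,1],q[1]+s_*P[:,0]+c*P[:,1],P[:,2]]
def res(q):
    r=[]
    P=[(p,a,b) for p,a,b in pts]+[((q[3]+272*i,67*j,q[4]),a,b) for i,j,a,b in base]
    for p,a,b in P:
        w=W(q,p); r.append(proj(*T,w)[0]-a); r.append(proj(*S,w)[0]-b if b is not None else np.zeros(2))
    return np.array(r).ravel()
r=least_squares(res,[560,-80,-.1,-98,6],loss='soft_l1'); print(r.x); print(res(r.x).reshape(-1,4).round(1))
for p,a,b in pts[:6]: 
    x,e=tri([(*T,a),(*S,b)]); print(p,x.round(1),round(e,2),W(r.x,p)[0].round(1))
for i,j,a,b in base: print(tri([(*T,a),(*S,b)]))
E
python3 fit.py
```

```text
[ 5.64986485e+02 -7.63358041e+01 -1.56304804e-01 -1.06305485e+02
  1.29625493e+01]
[[-2.2 -0.3 -0.7 -1.2]
 [-0.  -0.5  0.6 -2.5]
 [-0.5  0.2 -1.1  3.1]
 [-0.5  0.3 -0.8 -0. ]
 [-0.6  1.5  2.5  0.8]
 [-1.4 -0.  -0.7 -0.8]
 [-1.1 -1.   0.   0. ]
 [-0.5 -0.6  0.   0. ]
 [-0.3 -0.5  0.   0. ]
 [ 0.9  0.7  0.8 -0.3]
 [ 2.2 -0.1  3.5 -0.4]
 [ 4.7  1.7  3.   2.3]
 [ 2.5  2.2  0.2 -0.1]]
(-10, 98.5, 53.5) [569.2  18.2  53.5] 0.38 [570.4  22.5  53.5]
(-10, 72.5, 53.5) [566.3  -2.6  44.8] 0.39 [566.4  -3.2  53.5]
(-83, 98.5, 53.5) [498.1  31.5  65.2] 0.56 [498.3  33.9  53.5]
(-83, 72.5, 53.5) [495.1   6.9  53.5] 0.13 [494.3   8.2  53.5]
(-98, 46.5, 26) [475.3 -13.5  28.9] 1.88 [475.4 -15.1  26. ]
(-98, -46.5, 26) [ 460.5 -109.9   26.1] 0.24 [ 460.9 -107.    26. ]
(array([741.56580019, -33.30103104,   8.64013129]), np.float64(0.37957987443508046))
(array([ 717.79071076, -162.08328007,    8.63217906]), np.float64(0.8792418211223776))
(array([ 453.56674187, -115.40598361,    7.99198245]), np.float64(0.193842828589311))
(array([476.43856019,  12.48381227,   2.48825197]), np.float64(0.025989567859426188))
```

```bash
sed -i 's/67\*j,q\[4\]/67*j+q[5],q[4]/; s/-98,6\],/-98,6,0],/' fit.py; python3 fit.py | head -16
cat >> h.py <<'E'
def q_yaw(y): return [np.cos(y/2),np.sin(y/2),0,0]
def E2W(q,P):
    c,s=np.cos(q[2]),np.sin(q[2]); P=np.atleast_2d(P).astype(float); return np.c_[q[0]+c*P[:,0]-s*P[:,1],q[1]+s*P[:,0]+c*P[:,1],P[:,2]]
def wrist(fn):
    import cv2,pickle
    from scipy.spatial.transform import Rotation as R
    s=bot.read_state(); im=bot.camera('wrist'); c=bot.get_calibration('wrist')
    M=np.eye(4); M[:3,:3]=R.from_quat(s['eef_rot']).as_matrix(); M[:3,3]=s['tcp_pos']
    c['V']=np.linalg.inv(M@c['T_tool_cam']); pickle.dump(c,open(fn+'.pkl','wb')); cv2.imwrite(f'pics/{fn}.png',im[:,:,::-1])
E
cat > mv.py <<'E'
from h import *
q=[563,-79,-.172]; o=q_yaw(q[2])
for i,p in enumerate([(-110,20,190),(-110,20,140),(-100,-25,150)]):
    w=E2W(q,p)[0]; (bot.move_ptp(w,o) if i==0 else bot.line_to(w,150))
    wrist(f'w{i}') if i else None
s=bot.read_state(); print(s['t'],s['tcp_pos'],s['joint_pos'],s['eef_rot'],s['width'],s['contact_force'])
E
python3 mv.py
```

```text
[ 5.64100638e+02 -7.82478175e+01 -1.68109639e-01 -1.02745390e+02
  5.04281236e+00  9.46916774e+00]
[[-1.3 -0.4  0.  -0.9]
 [ 0.8 -0.5  1.3 -2.2]
 [ 0.  -0.  -0.6  3.2]
 [-0.   0.2 -0.4  0.2]
 [-0.2  1.5  2.8  1.1]
 [-1.1  0.5 -0.8 -0.3]
 [-0.3 -0.4  0.   0. ]
 [ 0.6 -0.   0.   0. ]
 [ 0.9 -0.3  0.   0. ]
 [-1.2 -0.2  0.1  0.1]
 [-0.4 -0.4  1.9  0.2]
 [ 0.8  0.4  0.9  1.4]
 [-0.8  0.3 -0.9 -0.9]]
(-10, 98.5, 53.5) [569.2  18.2  53.5] 0.38 [570.7  20.5  53.5]
3.6 [460.49144404 -86.457118   150.55260156] [ 2.36103909e-01  8.31604457e-02 -5.37759690e-01 -8.13138581e-05
 -9.48650097e-01  1.16205105e+00] [ 9.96274454e-01 -8.62370932e-02  5.70983023e-04 -2.25604727e-04] 87.61758296254781 [-0.26008214  0.32551885 -0.19894406]
```

View pics/w1.png

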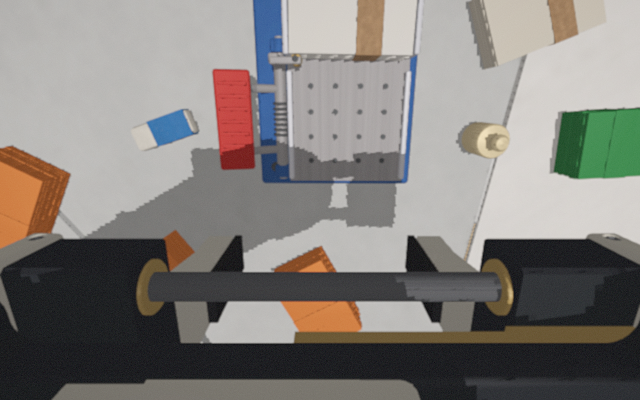

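View pics/w2.png

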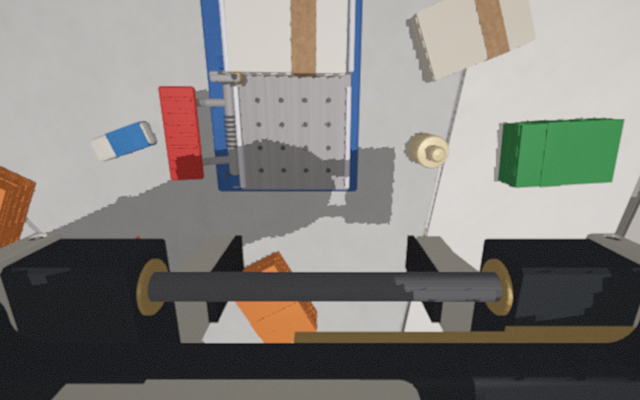

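Both wrist views show the bar clearly: corners (213,70), (250,70), (220,168), (255,166) in w1 and (160,88), (194,86), (171,180), (204,178) in w2. The pack's front top edge ends at (415,53) and (353,73), and the ledge's front edge is at row 181 and 189. I'll refit with these.

```bash
cat > fit2.py <<'E'
from h import *
import pickle
C=[pickle.load(open(f'w{i}.pkl','rb')) for i in (1,2)]
pts=[((-10,98.5,53.5),(213,70),(160,88)),((-10,72.5,53.5),(250,70),(194,86)),((-83,98.5,53.5),(220,168),(171,180)),((-83,72.5,53.5),(255,166),(204,178)),
((-98,46.5,26),(287,181),(240,189)),((-98,-46.5,26),(407,181),(352,188)),((0,-43,59),(415,53),(353,73))]
def res(q): return np.array([np.r_[[proj(c,c['V'],E2W(q,p))[0]-np.array(u) for c,u in zip(C,us)]].ravel() for p,*us in pts]).ravel()
r=least_squares(res,[563,-79,-.172],loss='soft_l1'); print(r.x); print(res(r.x).reshape(-1,4).round(1))
for p,*us in pts:
    x,e=tri([(c,c['V'],np.array(u)) for c,u in zip(C,us)]); print(p,x.round(1),round(e,2),E2W(r.x,p)[0].round(1))
E
python3 fit2.py
```

```text
[ 5.63172473e+02 -7.78855471e+01 -1.77875860e-01]
[[ 0.4 -1.3 -0.7 -2.6]
 [-0.1 -1.  -0.3 -0.5]
 [ 2.   1.6  0.8 -0.2]
 [ 0.5  3.8 -0.5  1.9]
 [ 5.7 -0.3  4.5  0.3]
 [-7.8  0.3 -5.7  1.7]
 [ 0.1  0.6 -5.4 -1.8]]
(-10, 98.5, 53.5) [569.9  22.2  50.7] 0.85 [570.8  20.8  53.5]
(-10, 72.5, 53.5) [565.8  -4.4  52.3] 0.22 [566.2  -4.8  53.5]
(-83, 98.5, 53.5) [499.1  36.5  49.3] 0.97 [498.9  33.7  53.5]
(-83, 72.5, 53.5) [496.    8.8  49.9] 0.93 [494.3   8.2  53.5]
(-98, 46.5, 26) [474.5  -8.9  20.3] 0.24 [474.9 -14.8  26. ]
(-98, -46.5, 26) [ 460.4 -111.3   33.6] 0.85 [ 458.5 -106.3   26. ]
(0, -43, 59) [ 556.4 -125.5   40.5] 1.87 [ 555.6 -120.2   59. ]
```

The fit agrees with the first one to about 2 mm: origin (563.3, -78), yaw -0.173. Triangulated bar heights are 49 to 52 mm against 53.5 in the text. I'll move to just above the bar with the other finger about 10 mm ahead of the pack, and look.

```bash
cat >> h.py <<'E'
Q=[563.3,-78,-.173]; O=q_yaw(Q[2]); YC=36.7
def go(x,z,v,y=YC): bot.line_to(E2W(Q,(x,y,z))[0],v,O)
def st(tag=''):
    s=bot.read_state(); c,n=np.cos(Q[2]),np.sin(Q[2]); d=s['tcp_pos'][:2]-Q[:2]; f=s['contact_force']
    print(tag,round(s['t'],2),'E',np.round([c*d[0]+n*d[1],-n*d[0]+c*d[1],s['tcp_pos'][2]],1),'F',np.round([c*f[0]+n*f[1],-n*f[0]+c*f[1],f[2]],1)); return f[2]
E
python3 - <<'E'
from h import *
import cv2
go(-20,120,150); go(-20,64,80); bot.pause(.2); st()
a=bot.camera('scene')[140:265,250:420,::-1]; b=bot.camera('top')[100:240,295:400,::-1]
c=np.zeros((500,800,3),np.uint8); a=cv2.resize(a,None,fx=3,fy=3,interpolation=2); c[:375,:510]=a; b=cv2.resize(b,(285,380),interpolation=2); c[:380,512:797]=b
cv2.imwrite('pics/pre.png',cv2.convertScaleAbs(c,alpha=1.5))
E
```

```text
5.51 E [-19.7  36.8  64.5] F [-0.  -0.6 -0. ]
```

View pics/pre.png

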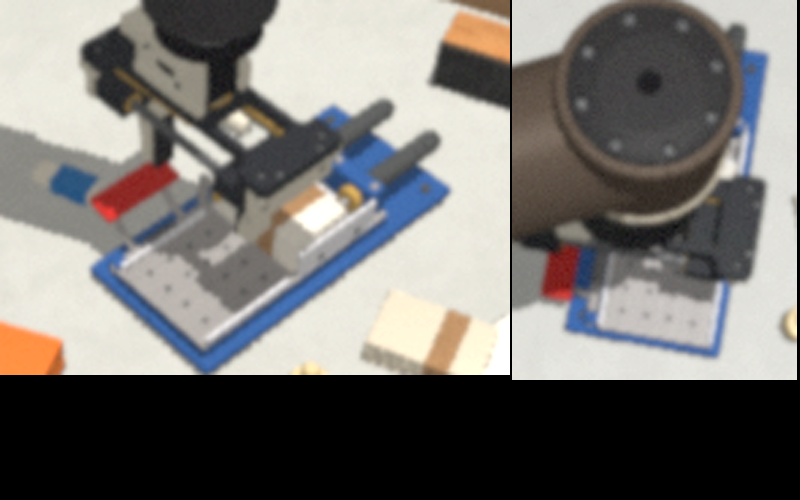

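The left finger stands over the upper end of the red bar at about (160,155), and the other is just ahead of the pack at about (240,235). Now I press in small, force-checked steps.

```bash
python3 - <<'E'
from h import *
z=60; go(-20,z,40); st(z)
while z>38:
    z-=2; go(-20,z,40); f=st(z)
    if f>9: break
bot.pause(.2); st('end')
import cv2
a=bot.camera('scene')[140:265,250:420,::-1]
cv2.imwrite('pics/press.png',cv2.convertScaleAbs(cv2.resize(a,None,fx=4,fy=4,interpolation=2),alpha=1.5))
E
```

```text
60 5.86 E [-20.3  36.6  59.7] F [-0.7  0.2 -0.9]
58 6.11 E [-20.1  36.7  57.8] F [-0.1 -0.8 -0.4]
56 6.36 E [-20.1  36.7  55.9] F [-0.2 -0.1 -0.9]
54 6.61 E [-19.7  36.9  54.1] F [0.7 1.  0.9]
52 6.86 E [-19.6  36.9  52.1] F [0.8 0.7 2.3]
50 7.11 E [-19.8  36.8  50. ] F [0.6 0.9 2.7]
48 7.36 E [-19.9  36.7  48. ] F [1.8 0.9 3.4]
46 7.61 E [-21.2  36.3  45.5] F [-1.4  1.9  2.1]
44 7.86 E [-21.2  36.5  43.8] F [-3.7  4.7  6. ]
42 8.11 E [-21.2  36.6  41.9] F [-4.2  3.8  7.6]
40 8.36 E [-21.4  36.3  39.6] F [-3.8  2.1  4.8]
38 8.61 E [-21.2  36.7  38.5] F [-7.1  4.  14.4]
end 8.81 E [-21.2  36.7  38.5] F [-8.1  3.  13.2]
```

View pics/press.png

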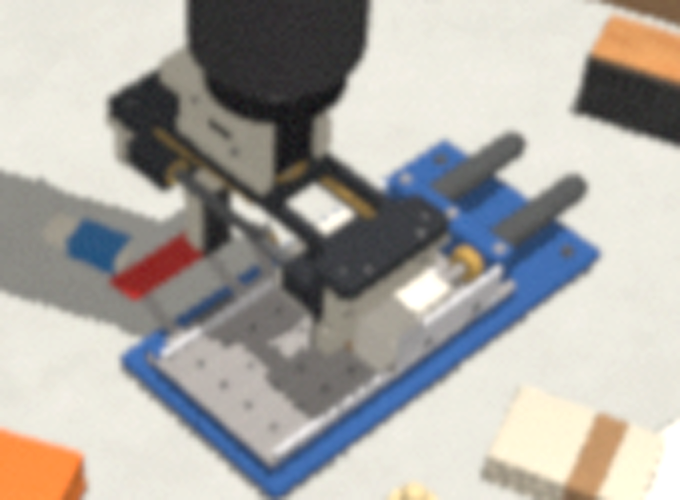

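The pack popped at z≈46 mm and now rests against the finger (Fx about -4 to -8 N). The bar is at its stop. Now I draw straight back at the same height until both fingers are clear.

```bash
python3 - <<'E'
from h import *
for x in range(-28,-125,-8): go(x,38,25); st(x)
bot.pause(.3); st()
import cv2
wrist('w3')
a=bot.camera('scene')[140:265,250:420,::-1]; w=cv2.imread('pics/w3.png')[0:330]
b=cv2.resize(a,None,fx=2,fy=2,interpolation=2); c=np.zeros((585,640,3),np.uint8); c[:330]=w; c[335:585,:340]=cv2.convertScaleAbs(b,alpha=1.5)
cv2.imwrite('pics/after.png',c)
E
```

```text
-28 9.32 E [-27.1  36.7  38.7] F [-0.5  0.5  6.5]
-36 9.79 E [-35.   36.7  38.7] F [ 1.2 -0.2  7.5]
-44 10.26 E [-43.   36.7  38.7] F [0.  0.4 5.9]
-52 10.72 E [-51.1  36.8  38.7] F [0.4 0.  6.3]
-60 11.19 E [-59.2  36.7  38.6] F [ 1.7 -0.6  6. ]
-68 11.66 E [-67.1  36.8  38.6] F [ 2.5 -1.1  6.4]
-76 12.12 E [-75.2  36.8  38.6] F [ 2.5 -0.8  5.8]
-84 12.59 E [-83.1  36.9  38.5] F [ 3.3 -2.   6.9]
-92 13.06 E [-93.7  36.   37.2] F [-1.7 -0.1  1. ]
-100 13.53 E [-100.    36.8   38.1] F [ 0.9 -0.4  0.2]
-108 13.99 E [-108.    36.7   38.1] F [-1.   0.8  0.6]
-116 14.46 E [-116.    36.7   38.1] F [0.  0.  0.5]
-124 14.93 E [-124.1   36.7   38.1] F [ 0.1  0.3 -0.5]
 15.22 E [-123.9   36.7   38. ] F [-0.5  0.6 -0.3]
```

View pics/after.png

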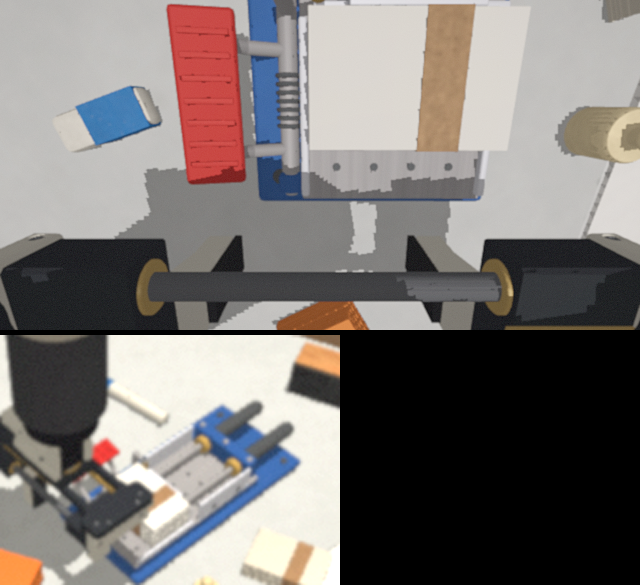

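The pack lies on the ledge and the bar is back up. I'll back off a little, rise, and check that the nose is behind the pack.

```bash
python3 - <<'E'
from h import *
import cv2
go(-135,60,60); go(-120,150,120,10); bot.pause(.3); st(); wrist('w4')
w=cv2.imread('pics/w4.png')[0:240,150:500]; a=bot.camera('scene')[165:260,275:405,::-1]
c=np.zeros((600,700,3),np.uint8); c[:411,:600]=cv2.resize(w,(600,411)); 
# predicted marks
import pickle
C=pickle.load(open('w4.pkl','rb'))
for p in [(-68,43,59),(-68,-43,59),(-12,43,59),(-12,-43,59),(-4,39,51),(-46,85.5,53.5)]: print(p,(proj(C,C['V'],E2W(Q,p))[0]-[150,0])*600/350)
c[415:600,:253]=cv2.convertScaleAbs(cv2.resize(a,(253,185),interpolation=2),alpha=1.5)
cv2.imwrite('pics/fin.png',c)
E
```

```text
17.12 E [-120.2   10.   149.6] F [-0.5  1.   0.1]
(-68, 43, 59) [225.88948967 234.05641587]
(-68, -43, 59) [418.27156155 233.96342308]
(-12, 43, 59) [220.8286868   98.37818944]
(-12, -43, 59) [426.42086685  98.25528799]
(-4, 39, 51) [231.95340746  80.72170441]
(-46, 85.5, 53.5) [130.17848981 182.82879886]
```

View pics/fin.png

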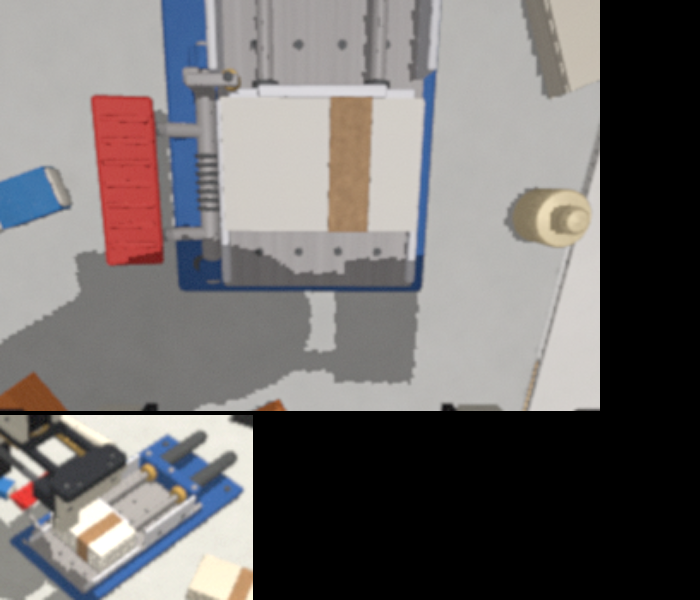

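The pack's front edge is at row 232 (predicted 234) and it lies square. The nose is at (230,78) against a predicted rest position of (232,81), so it is behind the pack. The bar is back at rest, so I'll hand in.

```bash
python3 -c "
from plant import bot
bot.close_job()"
```

```text
the job is handed in; nothing more can be done
```

The pack was released, caught and drawn out to the end of its stroke, and I handed the job in at about 17 s.

- **Release:** I pressed the thumb bar down with one finger while the other stood about 10 mm in front of the pack. The pack let go at a tip height of about 46 mm and came to rest against that finger.
- **Draw back:** I went straight back at constant height, at about 17 mm/s, until both fingers were clear of the bar and pack, and only then rose.
- **Final check:** The last wrist picture shows the pack square on the ledge, its edges within about 2 mm of the expected end-of-stroke position. The bar is up and the brass nose is home behind the pack. The wrist force was back to about zero with nothing touched. The robot's only contacts were the bar and the pack's front face.
- **Neighbouring objects:** The second pack, weight and eraser look undisturbed by eye. The marker is outside the last wrist view, but the arm never went near it.

Two readings were off:
- **Force at the bar stop:** it reached about 13–14 N, more than the 1–4 N pressing force, then eased to about 6 N during the draw.
- **Triangulation:** heights from the close wrist pair were up to 4 mm low on the bar, and unreliable on the pack's front corner (40 mm against 59). I relied on the fitted pose of the whole ejector instead.

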